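# Pack the drill jig's lanes with the right-length packers

### The arm

A 6-joint arm with a two-finger parallel gripper is mounted at the origin on the work surface. World frame = base frame: x ahead of the robot, y to its left, z up, the work surface at z = 0. Lengths are in m, angles in rad, forces in N, time in s.
With the tool pointing down it reaches from about 0.2 to 0.875 m from the base axis. Payload 3.4 kg.
Tool frame: the origin (TCP) lies between the finger pads; the fingertips stand 25 mm ahead of it and the grasp point (between the pads) lies 6 mm ahead of it (r.nose_length is the z of the fingertips in the tool frame, in m); z points along the fingers, x is the direction in which the jaws open and shut, and the axes are right-handed (so a half turn about z gives the same grasp; the last joint's range is limited). The gripper opens to 94 mm and grips with 3 to 60 N. Pads are 16 mm wide; open, the fingers measure 119 mm over their backs; the gripper's body (75 mm by 177 mm) begins 78 mm behind the grasp point.
Start: joints at [1.22, 0.276, 1.505, -0, 1.361, -0.121], TCP at [0.131, 0.56, 0.23] pointing down, gripper open.
Joint ranges: [-2.89, 2.89], [-0.75, 2.08], [0.22, 2.7], [-1.18, 4.32], [0.11, 2.71], [-2.7, 2.7]. Speed limits (rad/s): [2.57, 2.57, 3.14, 3.14, 3.14, 3.14].

### API

Orientations are given as a unit quaternion [w, x, y, z].
In Python, from plant import r, gripper_to, inverse_kinematics, vision, models, telemetry gives the robot as it stands. Calls block until the motion is done:
- r.move_to(position, orientation): joint-space move of the TCP to a pose.
- r.move_l(position, rot=None, vel=0.15, guard=None): straight line of the TCP; rot=None keeps the orientation; vel is the mean speed in m/s. With guard (N) it stops when the force on the tool has changed by that much, and returns True; else False.
- r.movej(angles): joint-space move.
- gripper_to(opening, f_grip=None): finger opening in m; f_grip is the grip in N (None keeps the last); returns when the fingers have stopped.
- r.hold(seconds).
- inverse_kinematics(position, orientation): joint angles nearest the present ones, or None.
- vision.snapshot(name): name is "side" or "top"; returns the picture (480x640x3 uint8, red, green, blue); there is no depth.
- vision.get_calibration(name): a dict with "fx", "fy", "cx", "cy" (pixels), "position" and "orientation" of the camera in the world. Camera axes: x right, y down, z forward; pixel columns grow to the right and rows downward; lengths in m; the calibration is good to about 2 mm. A picture is of the moment at which its call begins. get_calibration takes no time and is no camera call.
A pose or a line that the arm cannot do raises r.PlanningError and nothing moves.
- r.sign_off(): hands the job in, once; it reports no verdict.
Trained networks look in the newest picture that a camera, given by its name, has taken for a name from the list of things; names that differ only in an ending like _2 or _b are one class to them, and where a whole thing is asked for, a point or a joint stands for the part that bears it (a point fixed in the world has none). Each returns a list of dicts, best first, with "score" (0 to 1); they miss things now and then, are a little off and sometimes report something else, mostly with a low value. They report only what shows in the picture. A call takes as long as a camera call. They do not tell look-alikes from the thing itself.
- models.boxes_of(thing, camera): "at" ([x, y, z] in m, in world coordinates, good to about 4 mm: the middle of the surface that is visible of it).
- models.regions_of(thing, camera): "pixels" (480x640 bool, what is visible of it).
- models.mark_of(thing, camera): "at" ([x, y, z] in m, in world coordinates, good to about 4 mm: a listed point, or the origin of a listed thing).
Readings, each from a call of its own:
- telemetry.current_t(): time.
- telemetry.current_joints(): joint angles.
- telemetry.current_dq(): joint speeds.
- telemetry.current_joint_efforts(): joint torques, N m.
- telemetry.current_ee_pos(): TCP position.
- telemetry.current_tool_rot(): TCP orientation.
- telemetry.current_wrist_force(): force on the tool from outside, world axes, zero at the start.
- telemetry.current_torque(): the same for the moment, N m.
- telemetry.current_opening(): finger opening in m.
Only numpy, scipy, OpenCV 4.12 (cv2) and the standard library are available. Lean on these libraries where they do the work, as an engineer would, in place of code of your own. Each camera call takes 0.05 s, during which the arm holds its last target.

### The job

Set up the drill jig: swing its red gate wide open, slide every dark drill plate (green handle) into a lane of its own until it is fully home against the end stop, and behind each plate slide in the one pale packer that fills the rest of that lane flush with the mouth, with no gap left. Then swing the gate fully shut across the mouths; leave the packers you do not need out of the lanes, and do not upset or push away the glue bottle or the amber jar.

Things in the scene. Friction and masses are not known exactly. Their poses are not given: they have to be found in the camera images.
- jig: Drill jig fixed to the bench: plywood base, three parallel undercut lanes between dark rails. Origin: on the table top under the middle of the lanes' mouth; x points into the lanes (away from the robot), y left, z up. Lane centre lines at y = -64, 0, +64 mm. Base top = lane floor at z = 8 mm; in front of the mouth it is an open apron reaching to x = -115 mm, y -103 to +133 mm.
- lane_mouth (a point): Mouth of the middle lane (jig x = 0), on its floor. Lanes are 50 mm wide between the rails, whose noses taper at 45 degrees over the first 7 mm. Aluminium lips, undersides 20 mm and tops 24 mm above the floor, begin 7 mm in, overhang both edges and leave a 32 mm wide opening for a handle: pieces go in only by sliding from the mouth.
- lane_stop (a point): End stop of the middle lane, on the floor at the stop's face: 150 mm in from the mouth (the same for all three lanes). Rigid, 24 mm high.
- gate (a joint): Red gate bar, rad: 0 = shut across all mouths (may start up to 0.12), grows as it swings towards the robot (clockwise from above), up to 1.75, pointing at the robot beside the apron. Vertical hinge at jig x = -10, y = 118 mm. Bar 12 mm thick, z 10 to 30 mm, reaching 215 mm from the hinge; shut, its inner face is 4 mm before the mouth. Friction 0.12 N m; stays where left.
- gate_grip (a point): Grip point on the gate's upright round black handle, 18 mm in diameter, spanning z = 28 to 78 mm; this point is on its axis at z = 60 mm. With the gate at 0 it lies 18 mm towards -x and 86 mm towards -y of the hinge in the jig's axes, and turns with the gate.
- plate56_c (a point): Drill plate of dark wood with a green handle and brass bushes: flat slab 56 mm long (own x), 46 mm wide (y), 18 mm thick; handle block on its middle 36 mm (x) x 24 mm (y), from 18 to 56 mm above the underside. Same either way round. This point is its centre, 28 mm above the underside; z up. May be absent.
- plate76_c (a point): Drill plate of dark wood with a green handle and brass bushes: flat slab 76 mm long (own x), 46 mm wide (y), 18 mm thick; handle block on its middle 36 mm (x) x 24 mm (y), from 18 to 56 mm above the underside. Same either way round. This point is its centre, 28 mm above the underside; z up. May be absent.
- plate96_c (a point): Drill plate of dark wood with a green handle and brass bushes: flat slab 96 mm long (own x), 46 mm wide (y), 18 mm thick; handle block on its middle 36 mm (x) x 24 mm (y), from 18 to 56 mm above the underside. Same either way round. This point is its centre, 28 mm above the underside; z up. May be absent.
- pack53_c (a point): Packer of pale wood with a handle of the same wood: flat slab 53 mm long (own x), 46 mm wide (y), 18 mm thick; handle block on its middle 36 mm (x) x 24 mm (y), from 18 to 56 mm above the underside. Same either way round. This point is its centre, 28 mm above the underside; z up. Lies on the bench at the start; may or may not be the size wanted.
- pack63_c (a point): Packer of pale wood with a handle of the same wood: flat slab 63 mm long (own x), 46 mm wide (y), 18 mm thick; handle block on its middle 36 mm (x) x 24 mm (y), from 18 to 56 mm above the underside. Same either way round. This point is its centre, 28 mm above the underside; z up. Lies on the bench at the start; may or may not be the size wanted.
- pack73_c (a point): Packer of pale wood with a handle of the same wood: flat slab 73 mm long (own x), 46 mm wide (y), 18 mm thick; handle block on its middle 36 mm (x) x 24 mm (y), from 18 to 56 mm above the underside. Same either way round. This point is its centre, 28 mm above the underside; z up. Lies on the bench at the start; may or may not be the size wanted.
- pack83_c (a point): Packer of pale wood with a handle of the same wood: flat slab 83 mm long (own x), 46 mm wide (y), 18 mm thick; handle block on its middle 36 mm (x) x 24 mm (y), from 18 to 56 mm above the underside. Same either way round. This point is its centre, 28 mm above the underside; z up. Lies on the bench at the start; may or may not be the size wanted.
- pack93_c (a point): Packer of pale wood with a handle of the same wood: flat slab 93 mm long (own x), 46 mm wide (y), 18 mm thick; handle block on its middle 36 mm (x) x 24 mm (y), from 18 to 56 mm above the underside. Same either way round. This point is its centre, 28 mm above the underside; z up. Lies on the bench at the start; may or may not be the size wanted.
- glue: Small glue bottle, 48 mm across, 90 mm tall, standing on the bench; origin under its centre. A bystander.
- wax: Amber jar, 58 mm across, 60 mm tall, standing on the bench; origin under its centre. A bystander.
Mind the look-alikes: they are no part of the job. Leave any blue, pink or purple look-alike of the part that bears plate76_c alone.

How it is judged:
On the way, in this order (a step that is already met when the one before it is completed fails the run):
1. the gate is swung wide open (past 1.2 rad) (value of joint gate above 1.2 rad), for 0.2 s.
2. every plate present is home in a lane with its fitting packer close behind it, the gate still open (x of plate56_c in the frame of jig between 0.118 and 0.15 m and y of plate56_c in the frame of jig between -0.08 and 0.08 m and height (world z) of each of plate56_c, plate76_c, plate96_c below 0.042 m and angle between the x axis of jig and the x axis of plate56_c, either way round below 0.1 rad and x of plate76_c in the frame of jig between 0.108 and 0.15 m and y of plate76_c in the frame of jig between -0.08 and 0.08 m and angle between the x axis of jig and the x axis of plate76_c, either way round below 0.1 rad and x of plate96_c in the frame of jig between 0.098 and 0.15 m and y of plate96_c in the frame of jig between -0.08 and 0.08 m and angle between the x axis of jig and the x axis of plate96_c, either way round below 0.1 rad and y of pack93_c in the frame of plate56_c between -0.01 and 0.01 m and distance between pack93_c and plate56_c between 0.068 and 0.0785 m and z of pack93_c in the frame of plate56_c between -0.006 and 0.006 m and y of pack73_c in the frame of plate76_c between -0.01 and 0.01 m and distance between pack73_c and plate76_c between 0.068 and 0.0785 m and z of pack73_c in the frame of plate76_c between -0.006 and 0.006 m and y of pack53_c in the frame of plate96_c between -0.01 and 0.01 m and distance between pack53_c and plate96_c between 0.068 and 0.0785 m and z of pack53_c in the frame of plate96_c between -0.006 and 0.006 m and value of joint gate above 0.3 rad), for 0.2 s.
At the end, for the whole second after the job is handed in: Every plate present lies flat in a lane within 4 mm of the end stop, its fitting packer (lengths adding to 149 mm) is in the same lane with a gap of at most 4 mm between them, the gate is shut (below 0.08 rad), no other packer is in a lane, and all is at rest (x of plate56_c in the frame of jig between 0.118 and 0.15 m and y of plate56_c in the frame of jig between -0.08 and 0.08 m and height (world z) of each of plate56_c, plate76_c, plate96_c below 0.042 m and angle between the x axis of jig and the x axis of plate56_c, either way round below 0.1 rad and x of plate76_c in the frame of jig between 0.108 and 0.15 m and y of plate76_c in the frame of jig between -0.08 and 0.08 m and angle between the x axis of jig and the x axis of plate76_c, either way round below 0.1 rad and x of plate96_c in the frame of jig between 0.098 and 0.15 m and y of plate96_c in the frame of jig between -0.08 and 0.08 m and angle between the x axis of jig and the x axis of plate96_c, either way round below 0.1 rad and y of pack93_c in the frame of plate56_c between -0.01 and 0.01 m and distance between pack93_c and plate56_c between 0.068 and 0.0785 m and z of pack93_c in the frame of plate56_c between -0.006 and 0.006 m and y of pack73_c in the frame of plate76_c between -0.01 and 0.01 m and distance between pack73_c and plate76_c between 0.068 and 0.0785 m and z of pack73_c in the frame of plate76_c between -0.006 and 0.006 m and y of pack53_c in the frame of plate96_c between -0.01 and 0.01 m and distance between pack53_c and plate96_c between 0.068 and 0.0785 m and z of pack53_c in the frame of plate96_c between -0.006 and 0.006 m and value of joint gate below 0.08 rad and ((y of pack93_c in the frame of plate56_c between -0.01 and 0.01 m and distance between pack93_c and plate56_c between 0.068 and 0.0785 m and z of pack93_c in the frame of plate56_c between -0.006 and 0.006 m) or (x of pack93_c in the frame of jig below -0.0415 m or x of pack93_c in the frame of jig above 0.17 m or y of pack93_c in the frame of jig above 0.115 m or y of pack93_c in the frame of jig below -0.115 m)) and ((y of pack73_c in the frame of plate76_c between -0.01 and 0.01 m and distance between pack73_c and plate76_c between 0.068 and 0.0785 m and z of pack73_c in the frame of plate76_c between -0.006 and 0.006 m) or (x of pack73_c in the frame of jig below -0.0315 m or x of pack73_c in the frame of jig above 0.17 m or y of pack73_c in the frame of jig above 0.115 m or y of pack73_c in the frame of jig below -0.115 m)) and ((y of pack53_c in the frame of plate96_c between -0.01 and 0.01 m and distance between pack53_c and plate96_c between 0.068 and 0.0785 m and z of pack53_c in the frame of plate96_c between -0.006 and 0.006 m) or (x of pack53_c in the frame of jig below -0.0215 m or x of pack53_c in the frame of jig above 0.17 m or y of pack53_c in the frame of jig above 0.115 m or y of pack53_c in the frame of jig below -0.115 m)) and (x of pack63_c in the frame of jig below -0.0265 m or x of pack63_c in the frame of jig above 0.17 m or y of pack63_c in the frame of jig above 0.115 m or y of pack63_c in the frame of jig below -0.115 m) and (x of pack83_c in the frame of jig below -0.0365 m or x of pack83_c in the frame of jig above 0.17 m or y of pack83_c in the frame of jig above 0.115 m or y of pack83_c in the frame of jig below -0.115 m) and linear speed of each of plate56, plate76, plate96, pack53, pack63, pack73, pack83, pack93 below 0.02 m/s); the robot touches nothing.
It fails at once if the glue bottle is knocked over or shoved more than 6 cm (angle between glue's own z axis and vertical above 0.6 rad or distance of glue from where it was at the start of the episode above 0.06 m).
It fails at once if the wax jar is knocked over or shoved more than 6 cm (angle between wax's own z axis and vertical above 0.6 rad or distance of wax from where it was at the start of the episode above 0.06 m).
Of plate56, plate76, plate96 only 2 to 3 are there at a start; the rules pass over those that are not, and their reading is None.
At some moment in a run one of plate56, plate76, plate96, pack53, pack63, pack73, pack83, pack93 may be knocked a few centimetres aside while the robot is not near it.
Once in a run the grip may slacken for a moment while it holds something.
It also fails if it takes over 210 s, if anything falls off the work surface, if the arm or the gripper's body presses on something with over 40 N, if the wrist force passes 120 N, or if a joint passes its speed limit or range.

## Working session

There is one attempt and no reset: what is moved stays moved. The work goes in short steps, each a Python script; the robot and the scene stay as the last script left them, time stands still between calls to the robot, and variables do not carry over. Pictures are saved under pics/ and viewed, and the job is handed in when it is done.

```bash
ls -la; mkdir -p pics; python3 - <<'E'
from plant import r, gripper_to, inverse_kinematics, vision, models, telemetry
import cv2
print(telemetry.current_t())
for c in ("side","top"):
    im=vision.snapshot(c); cv2.imwrite(f"pics/a_{c}.png",im[:,:,::-1]); print(c,vision.get_calibration(c))
print(telemetry.current_t(), r.nose_length)
E
```

```text
total 12
drwxr-xr-x  3 agent agent 4096 Dec  7 05:50 .
drwxr-xr-x 23 root  root  4096 Dec  7 05:50 ..
drwxr-xr-x  2 agent agent 4096 Dec  7 05:50 pics
0.0
side {'fx': 527.5511267986568, 'fy': 527.5511267986568, 'cx': 327.5260696939989, 'cy': 242.0576933857889, 'position': array([ 0.19348914, -0.84709503,  0.80359541]), 'orientation': array([-0.41730386,  0.88695878, -0.18309257,  0.07509144])}
top {'fx': 591.6685332128735, 'fy': 591.6685332128735, 'cx': 316.084291914315, 'cy': 237.2587456914795, 'position': array([ 0.3343426 , -0.02742998,  1.5694077 ]), 'orientation': array([ 0.03581529, -0.69916768,  0.71277816, -0.04276816])}
0.1 0.025
```

View pics/a_top.png

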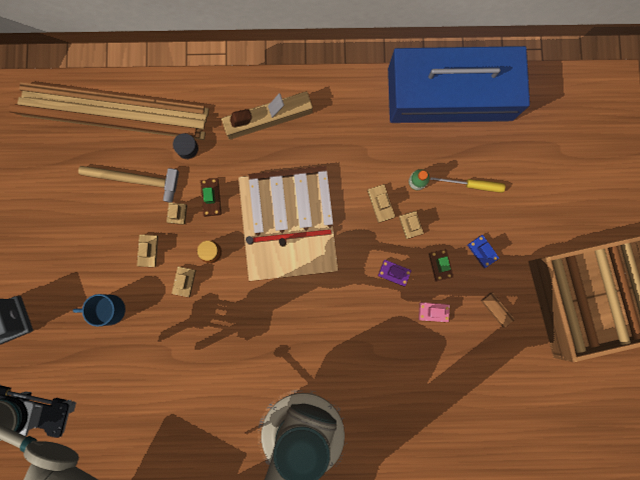

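View pics/a_side.png

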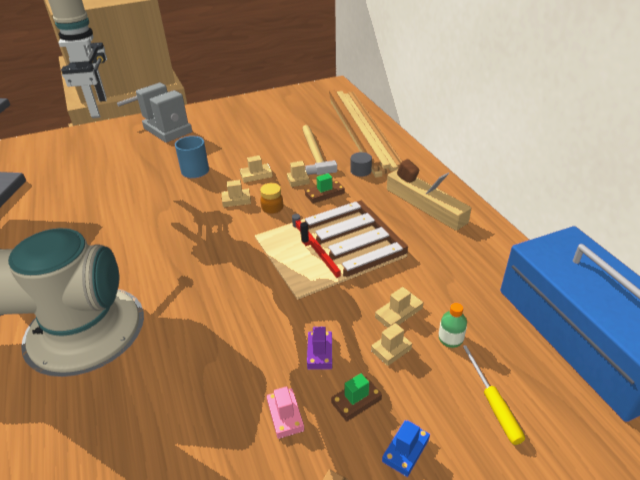

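```bash
cat > h.py <<'E'
from plant import r, gripper_to, inverse_kinematics, vision, models, telemetry
import numpy as np, cv2
from scipy.spatial.transform import Rotation as R
def cal(c):
    k=vision.get_calibration(c); q=k["orientation"]
    return k, R.from_quat([q[1],q[2],q[3],q[0]]).as_matrix(), np.array(k["position"])
def proj(c,P):
    k,M,p=cal(c); P=np.atleast_2d(P); v=(P-p)@M
    return np.c_[k["fx"]*v[:,0]/v[:,2]+k["cx"],k["fy"]*v[:,1]/v[:,2]+k["cy"]]
def ray(c,uv):
    k,M,p=cal(c); uv=np.atleast_2d(uv)
    d=np.c_[(uv[:,0]-k["cx"])/k["fx"],(uv[:,1]-k["cy"])/k["fy"],np.ones(len(uv))]@M.T
    return p,d
def onplane(c,uv,z):
    p,d=ray(c,uv); return p+d*((z-p[2])/d[:,2])[:,None]
def tri(uvt,uvs):
    A=[];b=[]
    for c,uv in(("top",uvt),("side",uvs)):
        p,d=ray(c,uv); d=d[0]/np.linalg.norm(d[0]); Q=np.eye(3)-np.outer(d,d); A.append(Q); b.append(Q@p)
    return np.linalg.lstsq(np.vstack(A),np.hstack(b),rcond=None)[0]
E
python3 - <<'E'
from h import *
np.set_printoptions(precision=4,suppress=True)
for c in ("top","side"):
    vision.snapshot(c)
    print("==",c)
    for n in ["plate56_c","plate76_c","plate96_c","pack53_c","pack63_c","pack73_c","pack83_c","pack93_c","glue","wax","jig","lane_mouth","lane_stop","gate_grip"]:
        for d in models.mark_of(n,c)[:4]:
            print(n,round(d["score"],2),np.array(d["at"]),proj(c,d["at"])[0].round())
E
```

```text
== top
plate76_c 0.77 [ 0.4082 -0.2504  0.0278] [396. 273.]
plate76_c 0.67 [ 0.4316 -0.3709  0.0306] [442. 263.]
plate76_c 0.61 [ 0.4641 -0.4856  0.0284] [485. 250.]
pack63_c 0.56 [ 0.538  -0.2974  0.0276] [412. 224.]
pack73_c 0.57 [0.3998 0.3067 0.027 ] [182. 281.]
pack73_c 0.3 [ 0.5975 -0.222   0.0251] [383. 202.]
pack83_c 0.91 [0.4817 0.4004 0.0289] [146. 250.]
pack83_c 0.52 [0.4731 0.2363 0.0014] [211. 253.]
pack93_c 0.69 [ 0.5983 -0.2188  0.0276] [381. 201.]
glue 0.75 [ 0.6568 -0.3165  0.0013] [416. 181.]
wax 0.59 [0.4744 0.2357 0.0025] [211. 252.]
jig 0.75 [ 0.5263  0.0144 -0.0011] [294. 231.]
lane_mouth 0.73 [0.5242 0.0169 0.011 ] [293. 232.]
lane_stop 0.69 [0.6744 0.027  0.0083] [288. 176.]
gate_grip 0.85 [0.4925 0.0457 0.0583] [281. 242.]
== side
plate56_c 0.54 [0.3976 0.3072 0.0317] [234. 190.]
plate76_c 0.91 [ 0.3075 -0.3524  0.0245] [285. 409.]
plate76_c 0.72 [ 0.4653 -0.4866  0.0283] [408. 441.]
plate76_c 0.63 [ 0.4301 -0.3752  0.028 ] [357. 393.]
plate76_c 0.58 [ 0.4085 -0.2485  0.0286] [318. 343.]
plate96_c 0.92 [0.6279 0.2321 0.0309] [327. 184.]
pack53_c 0.74 [0.5824 0.3247 0.0287] [298. 172.]
pack63_c 0.59 [ 0.545  -0.2978  0.0269] [395. 340.]
pack63_c 0.28 [0.525  0.0162 0.0094] [322. 250.]
pack73_c 0.89 [0.3977 0.305  0.0289] [234. 191.]
pack83_c 0.7 [0.4844 0.4045 0.0304] [255. 165.]
pack83_c 0.36 [0.6272 0.2345 0.0295] [326. 184.]
pack93_c 0.66 [ 0.5962 -0.2225  0.0271] [400. 305.]
pack93_c 0.32 [0.4804 0.232  0.0011] [274. 207.]
glue 0.89 [ 0.6517 -0.3223  0.0011] [449. 340.]
wax 0.65 [0.6289 0.2349 0.0312] [326. 184.]
wax 0.64 [0.4735 0.2365 0.002 ] [271. 207.]
wax 0.29 [0.4828 0.4047 0.0292] [255. 166.]
jig 0.7 [ 0.5223  0.0115 -0.0034] [322. 256.]
lane_mouth 0.89 [0.5251 0.0128 0.009 ] [322. 251.]
lane_mouth 0.6 [0.586  0.3243 0.0317] [299. 171.]
lane_stop 0.61 [0.6774 0.027  0.0101] [379. 230.]
gate_grip 0.92 [0.4999 0.043  0.0603] [306. 229.]
```

```bash
python3 - <<'E'
import cv2,numpy as np
t=cv2.imread("pics/a_top.png"); s=cv2.imread("pics/a_side.png")
def cr(im,x,y,w,h,f): return cv2.resize(im[y:y+h,x:x+w],None,fx=f,fy=f,interpolation=cv2.INTER_CUBIC)
cv2.imwrite("pics/b_t1.png",cr(t,130,160,130,146,4))
cv2.imwrite("pics/b_t2.png",cr(t,350,170,150,140,4))
cv2.imwrite("pics/b_t3.png",cr(t,230,160,120,130,4))
cv2.imwrite("pics/b_s1.png",cr(s,215,145,140,70,5))
cv2.imwrite("pics/b_s2.png",cr(s,310,280,130,140,4))
E
```

```text
(no output)
```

View pics/b_t1.png

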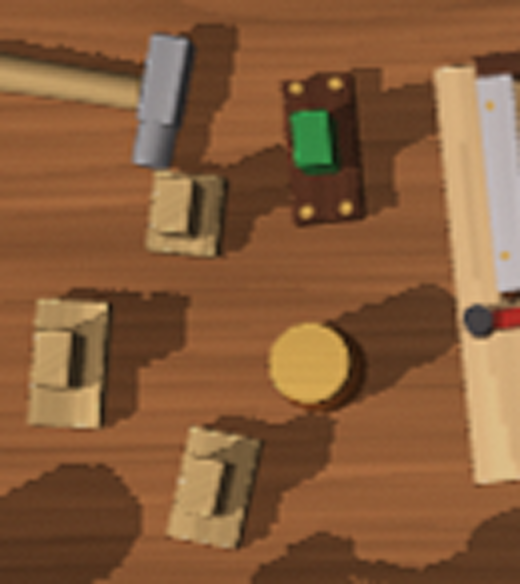

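View pics/b_t2.png

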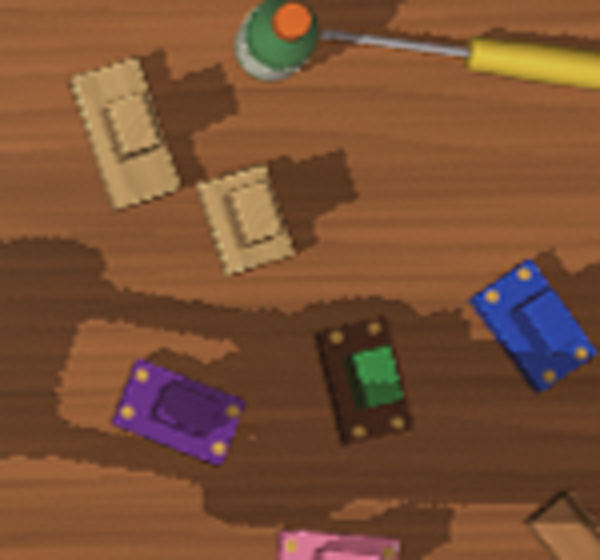

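View pics/b_t3.png

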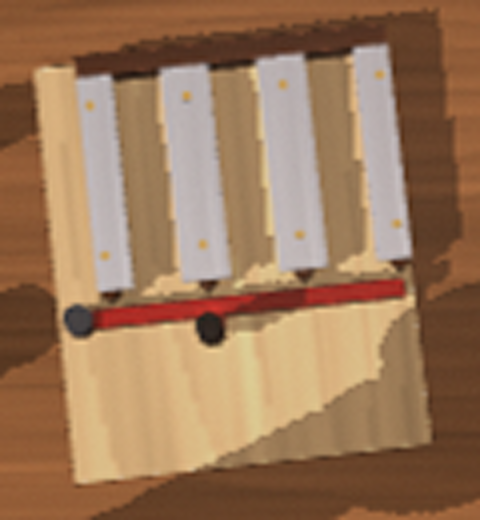

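View pics/b_s1.png

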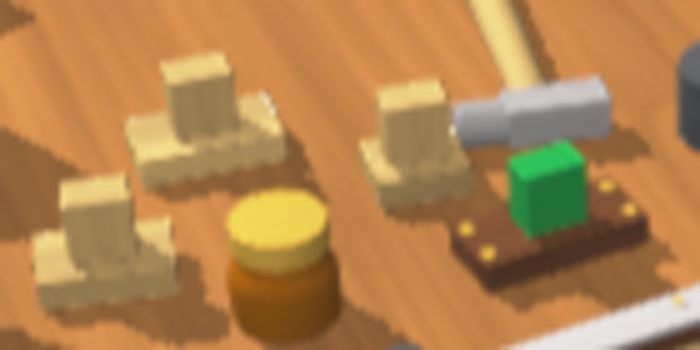

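View pics/b_s2.png

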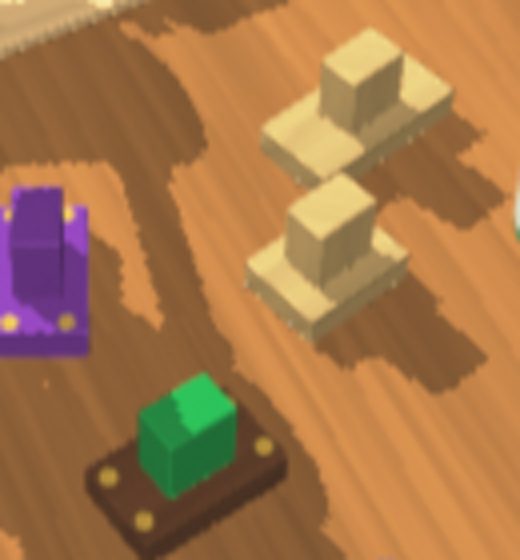

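```bash
cat >> h.py <<'E'
from scipy.optimize import minimize
def boxpts(x0,x1,y0,y1,z0,z1): return np.array([[x,y,z] for x in(x0,x1) for y in(y0,y1) for z in(z0,z1)],float)
def sil(c,x,y,yaw,L,zb=0,S=8):
    m=np.zeros((480*1,640*1),np.uint8)
    C,s=np.cos(yaw),np.sin(yaw)
    for b in (boxpts(-L/2,L/2,-.023,.023,0,.018),boxpts(-.018,.018,-.012,.012,.018,.056)):
        P=np.c_[x+C*b[:,0]-s*b[:,1],y+s*b[:,0]+C*b[:,1],b[:,2]+zb]
        h=cv2.convexHull(proj(c,P).astype(np.float32)).reshape(-1,2)
        cv2.fillConvexPoly(m,np.round(h*16).astype(np.int32),255,cv2.LINE_AA,4)
    return m.astype(np.float32)/255
def fit(masks,x,y,yaws,L,zb=0):
    def cost(p):
        t=0
        for c,m in masks.items():
            s=sil(c,p[0],p[1],p[2],L,zb); t+=1-np.minimum(s,m).sum()/np.maximum(s,m).sum()
        return t/len(masks)
    best=None
    for y0 in yaws:
        q=minimize(cost,[x,y,y0],method="Nelder-Mead",options=dict(initial_simplex=[[x,y,y0],[x+.006,y,y0],[x,y+.006,y0],[x,y,y0+.2]],xatol=1e-4,fatol=1e-4))
        if best is None or q.fun<best.fun: best=q
    return best.fun,best.x
E
python3 - <<'E'
from h import *
names=["plate76_c","plate96_c","pack53_c","pack63_c","pack73_c","pack83_c","pack93_c"]
exp={"plate76_c":(.431,-.373),"plate96_c":(.628,.232),"pack53_c":(.584,.325),"pack63_c":(.54,-.297),"pack73_c":(.399,.306),"pack83_c":(.483,.402),"pack93_c":(.597,-.221)}
out={}
for c in("top","side"):
    im=vision.snapshot(c); ov=im.copy()
    for n in names:
        uv=proj(c,[*exp[n],.028])[0].round().astype(int)
        for k in ("plate56_c","plate76_c","plate96_c") if "plate" in n else names[2:]:
            for d in models.regions_of(k,c):
                m=d["pixels"]
                if m[uv[1]-3:uv[1]+4,uv[0]-3:uv[0]+4].any() and f"{n}|{c}" not in out:
                    out[f"{n}|{c}"]=m; print(n,c,k,round(d["score"],2),m.sum())
                    ov[m]=ov[m]//2+np.array([0,120,120],np.uint8)
    cv2.imwrite(f"pics/c_{c}.png",ov[:,:,::-1])
np.savez("m0.npz",**out)
E
python3 - <<'E'
import cv2
t=cv2.imread("pics/c_top.png")[160:310,130:510]; s=cv2.imread("pics/c_side.png")[140:430,210:470]
cv2.imwrite("pics/c1.png",cv2.resize(t,None,fx=2.1,fy=2.1)); cv2.imwrite("pics/c2.png",cv2.resize(s,None,fx=2,fy=2))
E
```

```text
plate76_c top plate76_c 0.94 554
plate96_c top plate96_c 0.67 605
pack53_c top pack53_c 0.95 382
pack63_c top pack63_c 0.73 443
pack73_c top pack73_c 0.69 508
pack83_c top pack83_c 0.94 612
pack93_c top pack93_c 0.72 630
plate76_c side plate76_c 0.95 1429
plate96_c side plate96_c 0.75 730
pack53_c side pack53_c 0.67 377
pack63_c side pack63_c 0.98 968
pack73_c side pack73_c 0.79 597
pack83_c side pack83_c 0.72 564
pack93_c side pack93_c 0.83 1078
```

```bash
python3 - <<'E'
from h import *
m=np.load("m0.npz")
exp={"plate76_c":(.431,-.373),"plate96_c":(.628,.232),"pack53_c":(.584,.325),"pack63_c":(.54,-.297),"pack73_c":(.399,.306),"pack83_c":(.483,.402),"pack93_c":(.597,-.221)}
for n,(x,y) in exp.items():
    ms={c:m[n+"|"+c].astype(np.float32) for c in("top","side")}
    res=[]
    for L in ([.056,.076,.096] if "plate" in n else [.053,.063,.073,.083,.093]):
        f,p=fit(ms,x,y,[0,.3,-.3],L); res.append((round(f,3),L,p.round(3).tolist()))
    res.sort(key=lambda a:a[0]); print(n,res[:3])
E
```

```text
Traceback (most recent call last):
  File "h.py", line 39, in fit
    q=minimize(cost,[x,y,y0],method="Nelder-Mead",options=dict(initial_simplex=[[x,y,y0],[x+.006,y,y0],[x,y+.006,y0],[x,y,y0+.2]],xatol=1e-4,fatol=1e-4))
  File "h.py", line 35, in cost
    s=sil(c,p[0],p[1],p[2],L,zb); t+=1-np.minimum(s,m).sum()/np.maximum(s,m).sum()
  File "h.py", line 28, in sil
    h=cv2.convexHull(proj(c,P).astype(np.float32)).reshape(-1,2)
                     ~~~~^^^^^
  File "h.py", line 8, in proj
    k,M,p=cal(c); P=np.atleast_2d(P); v=(P-p)@M
          ~~~^^^
  File "h.py", line 5, in cal
    k=vision.get_calibration(c); q=k["orientation"]
ValueError: time passes only in moves, steps and waits
```

View pics/c1.png

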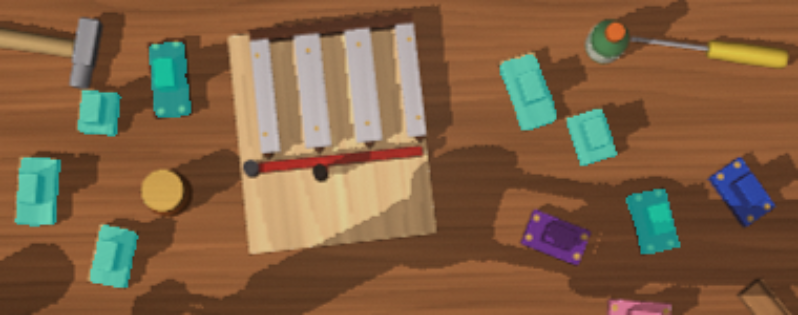

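View pics/c2.png

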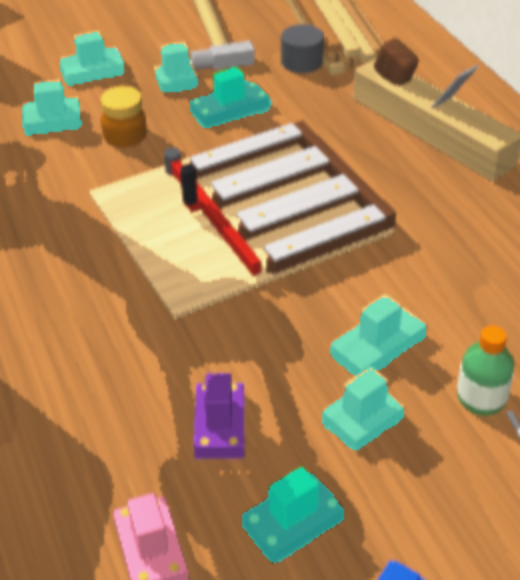

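```bash
python3 - <<'E'
s=open("h.py").read()
s=s.replace('''def cal(c):
    k=vision''','''import functools
@functools.cache
def cal(c):
    k=vision''')
open("h.py","w").write(s)
E
cat > fitall.py <<'E'
from h import *
m=np.load("m0.npz")
exp={"plate76_c":(.431,-.373),"plate96_c":(.628,.232),"pack53_c":(.584,.325),"pack63_c":(.54,-.297),"pack73_c":(.399,.306),"pack83_c":(.483,.402),"pack93_c":(.597,-.221)}
for n,(x,y) in exp.items():
    ms={c:m[n+"|"+c].astype(np.float32) for c in("top","side")}
    res=[]
    for L in ([.056,.076,.096] if "plate" in n else [.053,.063,.073,.083,.093]):
        f,p=fit(ms,x,y,[0,.3,-.3],L); res.append((round(f,3),L,p.round(3).tolist()))
    res.sort(key=lambda a:a[0]); print(n,res[:3])
E
python3 fitall.py
python3 - <<'E'
from h import *
# jig corners from top image: bench base-corner clicks & handle heights by triangulation
print(telemetry.current_t())
# handle-top centre triangulation: gate handle top
print("gate top tri",tri([281.5,242.5],[305,222]))
E
```

```text
plate76_c [(np.float64(0.085), 0.076, [0.429, -0.373, 0.232]), (np.float64(0.232), 0.056, [0.428, -0.373, 0.247]), (np.float64(0.255), 0.096, [0.432, -0.372, 0.24])]
plate96_c [(np.float64(0.149), 0.096, [0.622, 0.233, 0.086]), (np.float64(0.213), 0.076, [0.622, 0.234, 0.089]), (np.float64(0.365), 0.056, [0.624, 0.235, 0.189])]
pack53_c [(np.float64(0.184), 0.053, [0.579, 0.324, -0.218]), (np.float64(0.284), 0.063, [0.58, 0.324, -0.291]), (np.float64(0.365), 0.073, [0.58, 0.324, -0.282])]
pack63_c [(np.float64(0.129), 0.063, [0.537, -0.298, 0.316]), (np.float64(0.138), 0.053, [0.535, -0.299, 0.3]), (np.float64(0.22), 0.073, [0.541, -0.297, 0.307])]
pack73_c [(np.float64(0.127), 0.073, [0.398, 0.305, -0.218]), (np.float64(0.148), 0.063, [0.398, 0.304, -0.271]), (np.float64(0.212), 0.083, [0.4, 0.304, -0.185])]
pack83_c [(np.float64(0.124), 0.083, [0.481, 0.401, -0.077]), (np.float64(0.137), 0.073, [0.482, 0.4, -0.022]), (np.float64(0.199), 0.093, [0.482, 0.4, -0.108])]
pack93_c [(np.float64(0.107), 0.083, [0.596, -0.22, 0.328]), (np.float64(0.131), 0.093, [0.596, -0.22, 0.329]), (np.float64(0.176), 0.073, [0.593, -0.221, 0.337])]
4.8
gate top tri [0.49284691 0.04282405 0.08131565]
```

```bash
cat >> h.py <<'E'
def whitemask(im,c,x=.525,y=.013):
    hsv=cv2.cvtColor(im,cv2.COLOR_RGB2HSV)
    m=((hsv[...,1]<60)&(hsv[...,2]>120)).astype(np.uint8)
    P=[[x+a,y+b,.032] for a in(-.02,.19) for b in(-.14,.14)]
    h=cv2.convexHull(proj(c,P).astype(np.float32)).astype(np.int32); r_=np.zeros_like(m); cv2.fillConvexPoly(r_,h,1)
    return (m*r_).astype(np.float32)
def lipsil(c,p,xe=.150,yo=.089):
    m=np.zeros((480,640),np.uint8); C,s=np.cos(p[2]),np.sin(p[2])
    for y0,y1 in((-yo,-.080),(-.048,-.016),(.016,.048),(.080,yo)):
        b=np.array([[.007,y0],[xe,y0],[xe,y1],[.007,y1]])
        P=np.c_[p[0]+C*b[:,0]-s*b[:,1],p[1]+s*b[:,0]+C*b[:,1],np.full(4,.032)]
        cv2.fillConvexPoly(m,np.round(proj(c,P)*16).astype(np.int32),255,cv2.LINE_AA,4)
    return m.astype(np.float32)/255
E
python3 - <<'E'
from h import *
ms={}
for c in("top","side"):
    im=cv2.imread(f"pics/a_{c}.png")[:,:,::-1].copy(); ms[c]=whitemask(im,c)
    print(c,ms[c].sum())
def run(cs):
    def cost(p):
        return sum(1-np.minimum(s,ms[c]).sum()/np.maximum(s,ms[c]).sum() for c in cs for s in [lipsil(c,p,p[3],p[4])])/len(cs)
    p0=np.array([.525,.013,.08,.15,.105]); sx=np.vstack([p0]+[p0+d for d in np.diag([.006,.006,.05,.005,.005])])
    q=minimize(cost,p0,method="Nelder-Mead",options=dict(initial_simplex=sx,maxiter=600,xatol=1e-5,fatol=1e-5)); print(cs,q.fun,q.x.round(4))
    return q.x
run(["top"]);run(["side"]);p=run(["top","side"])
for c in ms:
    im=cv2.imread(f"pics/a_{c}.png"); s=lipsil(c,p,p[3],p[4])
    e=cv2.morphologyEx((s>.5).astype(np.uint8),cv2.MORPH_GRADIENT,np.ones((2,2)))
    im[e>0]=(255,0,255)
    # base, gate hinge, plus gate handle
    C,S=np.cos(p[2]),np.sin(p[2])
    for a,b,z in[(-.115,-.103,.008),(-.115,.133,.008),(-.01,.118,.03),(-.028,.032,.078),(0,-.064,.008),(0,.064,.008)]:
        u=proj(c,[p[0]+C*a-S*b,p[1]+S*a+C*b,z])[0].round().astype(int); im[u[1],u[0]]=(255,255,0)
    u0,v0=(230,155) if c=="top" else (245,190)
    w,h=(125,135) if c=="top" else (180,120)
    cv2.imwrite(f"pics/d_{c}.png",cv2.resize(im[v0:v0+h,u0:u0+w],None,fx=4.4,fy=4.4,interpolation=cv2.INTER_NEAREST))
E
```

```text
top 2285.0
side 2164.0
['top'] 0.11209988594055176 [0.5254 0.014  0.0939 0.1473 0.1018]
['side'] 0.08117508888244629 [0.5239 0.0118 0.0969 0.149  0.1034]
['top', 'side'] 0.11119359731674194 [0.5248 0.0126 0.097  0.1482 0.1027]
```

View pics/d_top.png

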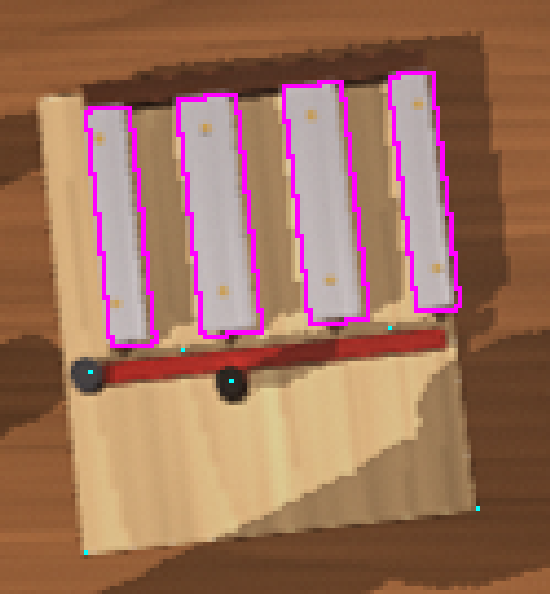

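View pics/d_side.png

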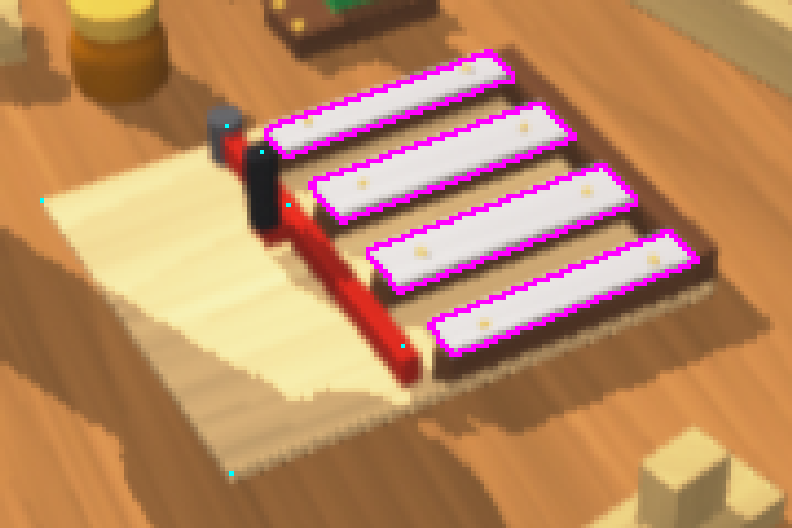

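```bash
cat >> h.py <<'E'
JIG=np.array([.5248,.0126]); JY=.096
def jw(a,b):
    C,S=np.cos(JY),np.sin(JY); return np.array([JIG[0]+C*a-S*b,JIG[1]+S*a+C*b])
def q(yaw):
    o=(R.from_euler("z",yaw)*R.from_euler("x",np.pi)).as_quat(); return [o[3],o[0],o[1],o[2]]
def gh(g):
    a=-g; v=np.array([-.018,-.086]); C,S=np.cos(a),np.sin(a)
    return jw(-.010+C*v[0]-S*v[1], .118+S*v[0]+C*v[1])
E
python3 - <<'E'
from h import *
qq=telemetry.current_tool_rot(); print(qq, R.from_quat([qq[1],qq[2],qq[3],qq[0]]).as_matrix().round(2))
for nm,p,ys in [("gate0",[*gh(.03),.066],[JY,JY+np.pi,JY-np.pi]),("gate1.65",[*gh(1.65),.066],[JY-1.6,JY+np.pi-1.6]),
  ("laneL",[*jw(.1,.064),.1],[JY+np.pi/2,JY-np.pi/2]),("laneR",[*jw(.1,-.064),.1],[JY+np.pi/2,JY-np.pi/2]),
  ("p76",[.43,-.373,.1],[.232+np.pi/2,.232-np.pi/2]),("p96",[.622,.233,.1],[.09+np.pi/2,.09-np.pi/2]),("k53",[.58,.324,.1],[-.22+np.pi/2,-.22-np.pi/2]),("k73",[.398,.305,.1],[-.22+np.pi/2,-.22-np.pi/2])]:
    for y in ys:
        a=inverse_kinematics(p,q(y)); print(nm,round(y,2),None if a is None else np.round(a,2))
print(telemetry.current_t())
E
```

```text
[-3.14380717e-05  7.83510176e-01  6.21378951e-01  4.25391359e-05] [[ 0.23  0.97  0.  ]
 [ 0.97 -0.23  0.  ]
 [ 0.    0.   -1.  ]]
gate0 0.1 [-0.06  0.31  1.92 -0.    0.91 -0.15]
gate0 3.24 None
gate0 -3.05 None
gate1.65 -1.5 [ 0.18  0.24  2.02 -0.    0.87  1.68]
gate1.65 1.64 [ 0.18  0.24  2.02 -0.    0.87 -1.46]
laneL 1.67 [ 0.03  0.44  1.59 -0.    1.11 -1.64]
laneL -1.47 [ 0.03  0.44  1.59 -0.    1.11  1.5 ]
laneR 1.67 [-0.18  0.45  1.57  0.    1.12 -1.84]
laneR -1.47 [-0.18  0.45  1.57 -0.    1.12  1.3 ]
p76 1.8 [-0.84  0.37  1.71  0.    1.06 -2.64]
p76 -1.34 [-0.84  0.37  1.71 -0.    1.06  0.5 ]
p96 1.66 [ 0.25  0.5   1.49 -0.    1.16 -1.41]
p96 -1.48 [0.25 0.5  1.49 0.   1.16 1.73]
k53 1.35 [ 0.4   0.5   1.49 -0.    1.16 -0.95]
k53 -1.79 [0.4  0.5  1.49 0.   1.16 2.2 ]
k73 1.35 [ 0.52  0.28  1.86 -0.    1.   -0.84]
k73 -1.79 [0.52 0.28 1.86 0.   1.   2.31]
4.8
```

```bash
python3 - <<'E'
from h import *
gripper_to(.050,20)
p=gh(.03)
r.move_to([*p,.20],q(JY)); r.move_l([*p,.068],vel=.15,guard=8)
print(telemetry.current_ee_pos()); gripper_to(.010,15); print("open",telemetry.current_opening(),telemetry.current_t())
for g in np.arange(.15,1.66,.15):
    h=r.move_l([*gh(g),.068],q(JY-g),vel=.12,guard=40)
    f=telemetry.current_wrist_force()
    if h: print("guard",g,f);break
print(g,f,telemetry.current_ee_pos(),telemetry.current_opening())
gripper_to(.05); e=telemetry.current_ee_pos(); r.move_l([e[0],e[1],.22],vel=.2)
print(telemetry.current_t())
E
```

```text
[0.49198017 0.042201   0.06863795]
open 0.017765358926891357 9.5167
1.65 [ 0.33631696  0.64361485 10.64634296] [0.41692075 0.14477016 0.06826828] 0.01767911779471009
14.4083
```

```bash
cat >> h.py <<'E'
def look(name,x,y,L,tag,zb=0,yaws=(0,.3,-.3)):
    ms={}
    fam=["plate56_c","plate76_c","plate96_c"] if "plate" in name else ["pack53_c","pack63_c","pack73_c","pack83_c","pack93_c"]
    fam=[name]+[f for f in fam if f!=name]
    for c in("top","side"):
        im=vision.snapshot(c); cv2.imwrite(f"pics/{tag}_{c}.png",im[:,:,::-1])
        uv=proj(c,[x,y,zb+.028])[0].round().astype(int)
        for k in fam:
            for d in models.regions_of(k,c):
                m=d["pixels"]; v,u=np.nonzero(m)
                if 150<m.sum()<2500 and np.hypot(u.mean()-uv[0],v.mean()-uv[1])<22: ms[c]=m.astype(np.float32);break
            if c in ms: break
    if not ms: print("NOT SEEN",name); return None
    f,p=fit(ms,x,y,yaws,L,zb); 
    print(name,"views",list(ms),"err",round(f,3),p.round(4),"t",telemetry.current_t())
    return p
def pick(p,sg):
    yaw=p[2]+sg*np.pi/2
    gripper_to(.052,25)
    r.move_to([p[0],p[1],.16],q(yaw)); 
    h=r.move_l([p[0],p[1],.055],vel=.12,guard=8)
    gripper_to(.015,25)
    print("pick z",telemetry.current_ee_pos().round(4) if hasattr(telemetry.current_ee_pos(),'round') else telemetry.current_ee_pos(),"guard",h,"open",round(telemetry.current_opening(),4))
def up(z,vel=.15):
    e=telemetry.current_ee_pos(); r.move_l([e[0],e[1],z],vel=vel)
E
python3 - <<'E'
from h import *
r.move_to([.50,.10,.25],q(JY+np.pi/2))
p=look("plate96_c",.622,.233,.096,"e0")
import pickle
if p is not None and np.hypot(p[0]-.622,p[1]-.233)<.012:
    pick(p,1)
E
```

```text
NOT SEEN plate96_c
```

```bash
python3 - <<'E'
import cv2,numpy as np
a=cv2.imread("pics/e0_top.png")[150:330,120:520];b=cv2.imread("pics/e0_side.png")[120:440,180:520]
cv2.imwrite("pics/e0.png",np.hstack([cv2.resize(a,(440,400)),cv2.resize(b,(360,400))]))
E
```

```text
(no output)
```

View pics/e0.png

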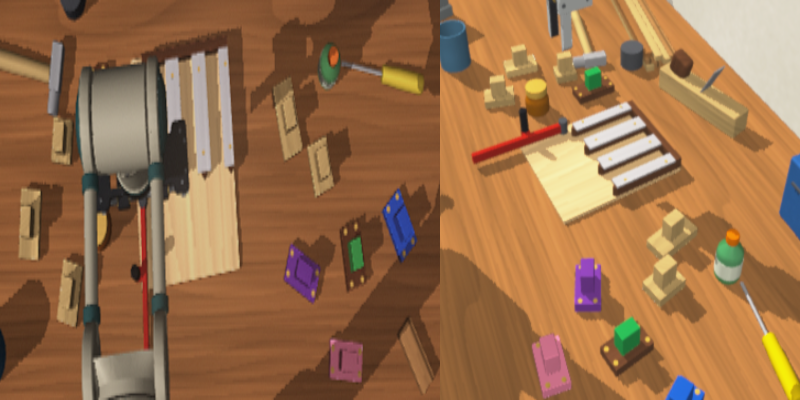

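```bash
python3 - <<'E'
from h import *
r.move_to([.30,.0,.30],q(JY+np.pi/2))
p=look("plate96_c",.622,.233,.096,"e1")
if p is not None and np.hypot(p[0]-.622,p[1]-.233)<.012:
    pick(p,1); up(.085); print(telemetry.current_opening(),telemetry.current_wrist_force())
E
```

```text
plate96_c views ['top', 'side'] err 0.154 [0.622  0.2348 0.1476] t 18.7333
pick z [0.6221 0.2349 0.0553] guard False open 0.0239
0.024472332254832717 [-0.83154327 -0.09418947 -1.97152972]
```

```bash
cat >> h.py <<'E'
def insert(lane,L,sg,home,zc=.160,xs=None):
    yaw=JY+sg*np.pi/2; y=lane
    xs=xs if xs is not None else -(L/2+.010)
    a=jw(xs,y)
    r.move_l([*a,zc],q(yaw),vel=.22)
    o=telemetry.current_opening(); print("carry open",round(o,4))
    if o<.020: print("LOST"); return False
    r.move_l([*a,.075],vel=.15)
    h=r.move_l([*a,.0595],vel=.03,guard=4); e=telemetry.current_ee_pos(); print("down",h,np.round(e,4))
    gripper_to(.034,25); 
    r.move_l([*a,.0635],vel=.05)
    gripper_to(.015,25); print("open",round(telemetry.current_opening(),4),"t",telemetry.current_t())
    return slide(xs,home,y)
def slide(xs,home,y,zz=.0635):
    # in steps, watching force
    h=r.move_l([*jw(min(home-.012,.03),y),zz],vel=.06,guard=25); print("enter",h,np.round(telemetry.current_wrist_force(),1),round(telemetry.current_opening(),4))
    if h: return False
    h=r.move_l([*jw(home-.010,y),zz],vel=.08,guard=25)
    print("mid",h,np.round(telemetry.current_wrist_force(),1))
    if h: return False
    h=r.move_l([*jw(home+.006,y),zz],vel=.02,guard=22)
    e=np.array(telemetry.current_ee_pos()); d=e[:2]-JIG; C,S=np.cos(JY),np.sin(JY)
    print("home",h,"jig xy",np.round([C*d[0]+S*d[1],-S*d[0]+C*d[1]],4),"nominal",home,np.round(telemetry.current_wrist_force(),1),"open",round(telemetry.current_opening(),4),"t",telemetry.current_t())
    return True
E
python3 - <<'E'
from h import *
up(.160); print(telemetry.current_opening())
print(insert(.064,.096,1,.102))
E
```

```text
0.0244351276244609
carry open 0.024
down True [0.4614 0.0707 0.063 ]
open 0.024 t 26.45
enter False [-0.9  0.2  2. ] 0.0239
mid False [ 0.5 -0.3  1. ]
home False jig xy [0.1025 0.0642] nominal 0.102 [-12.5  -1.6  11.2] open 0.0238 t 29.9417
True
```

```bash
python3 - <<'E'
from h import *
gripper_to(.036); up(.2,.2)
r.move_to([.30,.10,.30],q(JY-np.pi/2))
p=look("plate76_c",.429,-.373,.076,"f1",yaws=(0.23,0))
if p is not None and np.hypot(p[0]-.429,p[1]+.373)<.012:
    pick(p,-1); up(.160)
    o=telemetry.current_opening(); print(o)
    if o>.02: print(insert(-.064,.076,-1,.112))
E
```

```text
plate76_c views ['top', 'side'] err 0.098 [ 0.429  -0.3725  0.2177] t 34.1083
pick z [ 0.429  -0.3726  0.0553] guard False open 0.0242
0.023552062296866697
carry open 0.0241
down True [ 0.4836 -0.0557  0.0629]
open 0.0233 t 42.6
enter False [ 0.  -0.2  0.8] 0.0241
mid False [0.4 0.7 1.2]
home True jig xy [ 0.1112 -0.0639] nominal 0.112 [-1.2 -0.4  4.2] open 0.024 t 45.85
True
```

```bash
python3 - <<'E'
from h import *
gripper_to(.036); up(.2,.2)
r.move_to([.30,-.05,.30],q(JY+np.pi/2))
p=look("pack53_c",.579,.324,.053,"g1",yaws=(-.22,0))
if p is not None and np.hypot(p[0]-.579,p[1]-.324)<.012:
    pick(p,1); up(.160)
    o=telemetry.current_opening(); print(o)
    r.move_l([.60,.22,.160],vel=.22)
    if o>.02: print(insert(.064,.053,1,.0275))
E
python3 - <<'E'
import cv2,numpy as np
a=cv2.imread("pics/g1_top.png")[150:330,120:520];b=cv2.imread("pics/g1_side.png")[120:440,180:520]
cv2.imwrite("pics/g1.png",np.hstack([cv2.resize(a,(440,400)),cv2.resize(b,(360,400))]))
E
```

```text
pack53_c views ['top', 'side'] err 0.176 [ 0.5793  0.3241 -0.2097] t 50.1417
pick z [0.5795 0.3243 0.0554] guard False open 0.025
0.024395803952181713
carry open 0.0245
down True [0.4827 0.0728 0.0629]
open 0.024 t 58.5833
enter False [ 0.  -0.2 -0.8] 0.0241
mid False [ 0.  -0.9  0.4]
home False jig xy [0.0273 0.0642] nominal 0.0275 [-12.9  -1.2  14.1] open 0.0236 t 60.8
True
```

View pics/g1.png

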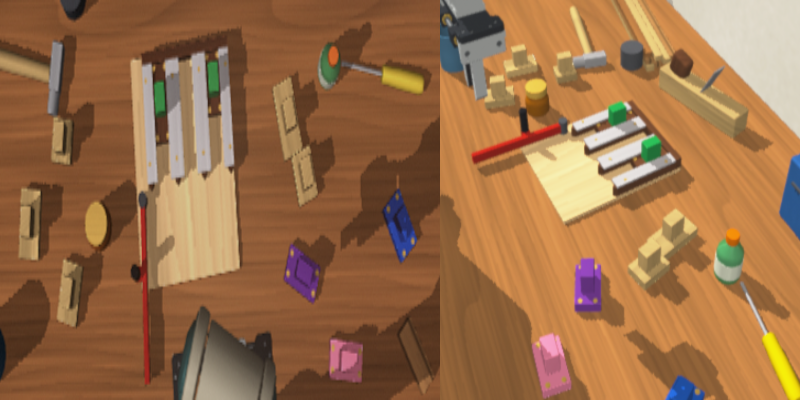

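The overview shows both green handles deep in the outer lanes, gate open, and pack63 knocked against pack93 (not needed). On to pack73.

```bash
python3 - <<'E'
from h import *
gripper_to(.036); up(.2,.2)
r.move_to([.30,-.05,.30],q(JY+np.pi/2))
p=look("pack73_c",.398,.305,.073,"k1",yaws=(-.22,0))
if p is not None and np.hypot(p[0]-.398,p[1]-.305)<.012:
    pick(p,1); up(.160)
    o=telemetry.current_opening(); print(o)
    r.move_l([.36,.15,.160],vel=.22)
    if o>.02: print(insert(-.064,.073,1,.0375))
E
```

```text
pack73_c views ['top', 'side'] err 0.15 [ 0.3975  0.306  -0.2035] t 63.4083
pick z [0.3976 0.3061 0.0553] guard False open 0.0236
0.02367974976234513
carry open 0.0241
down True [ 0.4851 -0.0557  0.0629]
open 0.0239 t 72.0333
enter False [-0.1  0.1  0.3] 0.0239
mid False [-0.1 -0.1 -0.3]
home True jig xy [ 0.0364 -0.0639] nominal 0.0375 [-0.1 -0.3  3.1] open 0.024 t 74.375
True
```

```bash
python3 - <<'E'
from h import *
e=telemetry.current_ee_pos(); d=np.array(e[:2])-JIG; print(np.round(e,4))
h=r.move_l([*jw(.0375+.006,-.064),.0635],vel=.02,guard=40)
e=np.array(telemetry.current_ee_pos()); d=e[:2]-JIG; C,S=np.cos(JY),np.sin(JY)
print(h,C*d[0]+S*d[1],telemetry.current_wrist_force(),telemetry.current_opening())
gripper_to(.036); up(.2,.2)
r.move_to([.30,-.20,.30],q(JY+np.pi/2))
p0=jw(.112,-.064);p1=jw(.0375,-.064);p2=jw(.102,.064);p3=jw(.0275,.064)
im={}
for c in("top","side"):
    im[c]=vision.snapshot(c); cv2.imwrite(f"pics/m_{c}.png",im[c][:,:,::-1])
    for n in["plate76_c","plate96_c","pack73_c","pack53_c"]:
        for dd in models.mark_of(n,c)[:3]:
            v=np.array(dd["at"][:2])-JIG; print(c,n,round(dd["score"],2),np.round([C*v[0]+S*v[1],-S*v[0]+C*v[1],dd["at"][2]],4))
a=im["top"][165:285,230:350];b=im["side"][180:310,240:420]
cv2.imwrite("pics/m.png",np.hstack([cv2.resize(a,(400,400),interpolation=2),cv2.resize(b,(400,400),interpolation=2)])[:,:,::-1])
print(telemetry.current_t())
E
```

```text
[ 0.5672 -0.0475  0.0638]
False 0.03741433312201682 [-12.83917716  -2.50444567  13.9222055 ] 0.02361914856081316
top plate76_c 0.82 [-0.1418 -0.2491  0.0281]
top plate76_c 0.66 [ 0.1141 -0.0632  0.0385]
top plate76_c 0.65 [-0.0992  0.1463  0.0636]
top plate96_c 0.86 [0.0994 0.0611 0.0343]
top pack73_c 0.72 [ 0.0003  0.0016 -0.0022]
top pack73_c 0.7 [ 0.038  -0.0623  0.0307]
top pack53_c 0.82 [0.0243 0.062  0.0388]
side plate76_c 0.92 [-0.1382 -0.2516  0.0261]
side plate76_c 0.8 [ 0.1093 -0.0678  0.0382]
side plate76_c 0.69 [-0.1091 -0.4913  0.0274]
side plate96_c 0.88 [0.1061 0.062  0.0373]
side pack73_c 0.81 [ 0.0341 -0.0665  0.0404]
side pack73_c 0.59 [-0.0285  0.2264 -0.0017]
side pack53_c 0.49 [ 0.1114 -0.066   0.036 ]
77.9583
```

View pics/m.png

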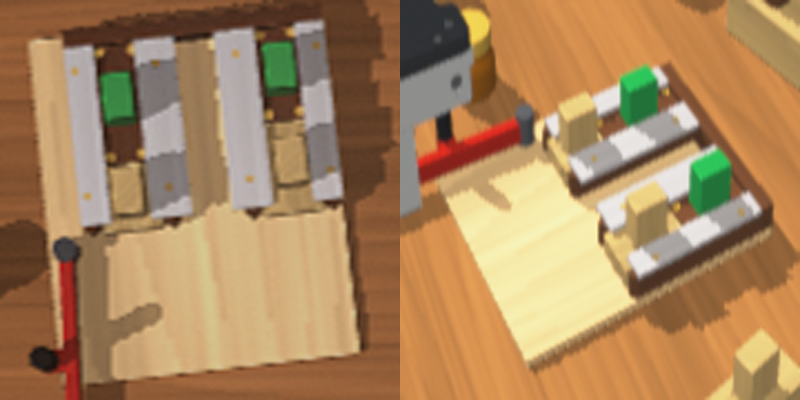

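```bash
python3 - <<'E'
from h import *
gripper_to(.050,20)
p=gh(1.65)
r.move_to([*p,.20],q(JY-1.65)); h=r.move_l([*p,.068],vel=.15,guard=8)
print(h); gripper_to(.010,15); print("open",telemetry.current_opening(),telemetry.current_t())
for g in list(np.arange(1.5,.01,-.15))+[-.01]:
    h=r.move_l([*gh(g),.068],q(JY-g),vel=.12 if g>.2 else .05,guard=35)
    if h: print("guard",g,telemetry.current_wrist_force());break
print(g,telemetry.current_wrist_force(),telemetry.current_ee_pos(),gh(0),telemetry.current_opening())
gripper_to(.05); up(.22,.2)
r.move_to([.30,-.20,.30],q(JY+np.pi/2))
im={c:vision.snapshot(c) for c in("top","side")}
for c in im: cv2.imwrite(f"pics/n_{c}.png",im[c][:,:,::-1])
a=im["top"][165:285,230:350];b=im["side"][180:310,240:420]
cv2.imwrite("pics/n.png",np.hstack([cv2.resize(a,(400,400),interpolation=2),cv2.resize(b,(400,400),interpolation=2)])[:,:,::-1])
for c in im:
    for d in models.mark_of("gate_grip",c)[:2]: print(c,d["score"],np.round(d["at"],4))
print(telemetry.current_t())
E
```

```text
False
open 0.01780336472242465 83.5167
-0.01 [1.18717568 2.97361855 7.77748423] [0.49334229 0.04238517 0.0681513 ] [0.49386164 0.04176878] 0.017920024550775446
top 0.66 [0.4896 0.0468 0.0621]
side 0.96 [0.5017 0.0431 0.0638]
side 0.73 [0.5272 0.0141 0.0115]
90.825
```

View pics/n.png

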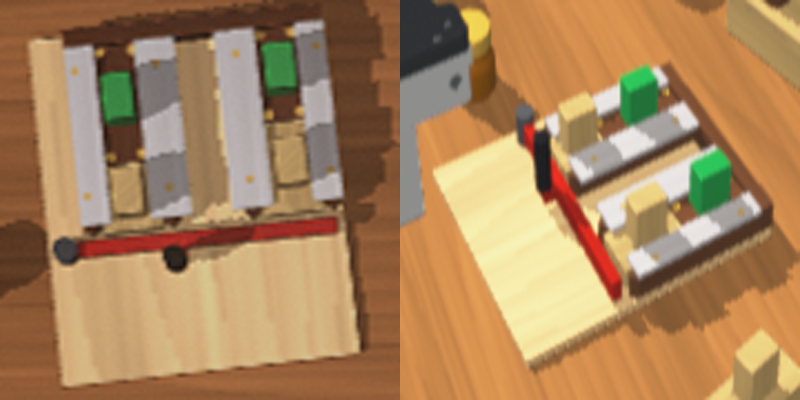

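View pics/n_top.png

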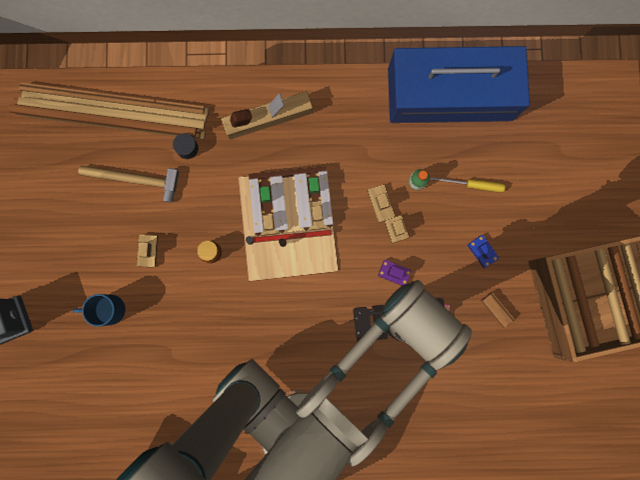

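```bash
python3 - <<'E'
from h import *
for f in("a","n"):
  for c in("top","side"):
    im=cv2.imread(f"pics/{f}_{c}.png"); hsv=cv2.cvtColor(im,cv2.COLOR_BGR2HSV)
    m=(((hsv[...,0]<6)|(hsv[...,0]>174))&(hsv[...,1]>170)&(hsv[...,2]>70)).astype(np.uint8)
    if c=="side": m&=(hsv[...,2]>195).astype(np.uint8)
    v,u=np.nonzero(m); P=onplane(c,np.c_[u,v].astype(float),.030)
    d=P[:,:2]-JIG;C,S=np.cos(JY),np.sin(JY); x=C*d[:,0]+S*d[:,1]; y=-S*d[:,0]+C*d[:,1]
    k=(abs(x+.01)<.04)&(y<.11)&(y>-.11)
    vx,vy,x0,y0=cv2.fitLine(np.c_[x,y][k].astype(np.float32),cv2.DIST_HUBER,0,.01,.01).ravel()
    # gate dir (0,-1) rotated clockwise g -> (-sin g,-cos g)
    if vy>0: vx,vy=-vx,-vy
    print(f,c,k.sum(),"g",round(float(np.arctan2(-vx,-vy)),3),"x at y=-.09",round(float(x0+vx/vy*(-.09-y0)),4))
E
```

```text
a top 320 g 0.009 x at y=-.09 -0.0126
a side 148 g 0.011 x at y=-.09 -0.0128
n top 324 g 0.017 x at y=-.09 -0.0144
n side 157 g 0.02 x at y=-.09 -0.0143
```

```bash
python3 - <<'E'
from h import *
print(r.sign_off(), telemetry.current_t())
E
```

```text
the job is handed in; nothing more can be done
the job is handed in; nothing more can be done
```

The jig is set up and the job was handed in shortly after 91 s of the 210 s allowed; no verdict was reported. Two plates were present, the 76 mm and the 96 mm; plate56 was absent.

**What I did**
- I swung the gate open to about 1.65 rad.
- I slid plate96 with pack53 behind it into the left lane, and plate76 with pack73 into the right lane. Each was pushed until it met resistance.
- I swung the gate shut and moved the arm clear.

**Last checks**
- **Lanes:** the arm's position at the end of each push was within about 1 mm of the fully home position. The last pictures show both packers flush with the mouth and the middle lane empty.
- **Gate:** both cameras put it at about 0.02 rad (limit 0.08).
- **Bystanders and spares:** the glue bottle and the jar show at their starting pixels, and the unused packers are still on the bench.

**What disagreed**
- The network's point readings for the seated pieces were off by up to about 4 mm from the arm's readings. The side view once took the plate in the right lane for pack53. I relied on the push contact and the pictures instead.
- The outline fit slightly preferred 83 mm for pack93, and some other packer sizes were also close. I settled the sizes by the network's names and by ranking all five.
- The first push on pack73 stopped about 1 mm short, so I pushed it again.
- pack63 was knocked against pack93 during the run. I left it there because neither was needed.

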